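Stamp a hardwood block in the spring-return hand press

TASK

Press the round release button on the small case so that its lid springs open, take out the drilled wooden block and lay it flat in the nest of the hand press, lengthwise between the four corner stops, and let go of it. Then pull the press lever down by its cross bar as far as it goes, so that the foot stamps the block, and let the lever come back up slowly to its rest, held back all the way and never snapping up. Leave the block in the nest, the lever up and the case open, and do not disturb the other things on the bench.

Things in the scene. Friction and masses are not known exactly. Their poses are not given: they have to be found in the camera images.
- block_center (a point): drilled hardwood block 44 x 90 x 26 mm, 70 g, with four small holes in its top; loose, lies flat in the closed case on a floor 20 mm above the bench, in the middle to within about 10 mm, its long side running front to back in the case. Point: its centre, 13 mm above its underside. Its x axis runs across its 44 mm width, y along its 90 mm length, z up
- block: the same wooden block; origin at the centre of its underside
- case: grey plastic clamshell case fixed to the bench, 160 mm front to back (x), 140 mm wide (y), 63 mm high closed, with a clear window in the lid. Origin under its centre on the bench; -x is its front, towards the robot, where the release button sits. Inside: a flat floor at 20 mm with a rim 6 mm high round it, 5 mm thick
- case_button (a point): centre of the top of the black round release button (26 mm across) on the steel thumb latch in front of the case, 30 mm above the bench, 132 mm in front of the case's centre. Pressed straight down it tips on a rocker and yields about 10 mm; about 5 mm frees the lid; the spring takes about 2 to 5 N; it comes back by itself
- case_lid (a joint): angle of the lid about its hinge along the case's rear edge, rad: 0 shut and latched, 2.2 at its stop, leaning back behind the case. Once freed it springs up by itself within about a second (its front edge sweeps up and back on a 160 mm radius) and stays open, its edge then 160 mm above the bench
- press_nest (a point): centre of the nest floor of the grey hand press (base 270 x 120 mm, fixed), 10 mm above the bench. x points to the rear of the press, away from the robot, y across. Four steel corner stops, 8 mm high, leave a nest 98 mm long (x) and 52 mm wide (y): the block lies in it lengthwise along x with about 4 mm free all round. Its long sides are open for 70 mm between the stops, room for fingers
- press_hinge (a point): centre of the lever's hinge pin, 150 mm behind the nest centre along the press's x axis and 70 mm above the bench; the pin lies along the press's y axis
- press_bar (a point): centre of the lever's handle, a steel cross bar along the press's y: 14 mm thick, 90 mm free between the lever's two side arms, 220 mm from the hinge pin. At rest 285 mm above the bench, 102 mm behind the nest centre; right down 70 mm above it, 70 mm in front of the nest centre. Grip it from above, fingers in front and behind; it turns in the fingers as the lever swings. 50 mm free behind it
- press_arm (a joint): angle of the lever, rad: 0 at its upper rest, standing 1.35 rad above level; grows as it is pulled forward and down; 1.35 at its lower stop, lying level. A spring draws it up: about 1 N at the bar at rest, about 8 N at the bottom (14 N with the foot on the block). Let go, it flies up at many rad/s; let up slowly means under 1.5 rad/s, over more than about a second
- press_foot: steel stamping foot, a disc of 28 mm diameter under the lever, 150 mm from the hinge; spring-cushioned, it meets the block's top over the nest centre at about 1.32 rad and gives about 4 mm by the lower stop, then pressing with about 9 N
- bushing_1: bystander: grey turned bushing, 32 mm across, 28 mm high, near the front edge
- marker: bystander: marker pen, 135 mm, lying front left
- screwdriver: bystander: screwdriver with a yellow handle, 218 mm, lying at the right
- tape_measure: bystander: tape measure, 87 x 36 x 66 mm, at the right

How it is judged:
By the outcome, as a careful person would: the job done as asked, in the order asked, and still so for the second after the job is handed in, with the robot touching nothing.
It also fails if it takes over 67 s, if anything falls off the work surface, if the arm or the gripper's body presses on something with over 40 N, if the wrist force passes 120 N, or if a joint passes its speed limit or range.

ROBOT

A 6-joint arm with a two-finger parallel gripper is mounted at the origin on a cart in front of the work surface, level with it; the furniture and walls round the work are solid. World frame = base frame: x ahead of the robot, y to its left, z up, the work surface at z = 0. Lengths are in m, angles in rad, forces in N, time in s.
With the tool pointing down it reaches from about 0.3 to 0.775 m from the base axis. Payload 14.6 kg.
Tool frame: the origin (TCP) lies at the very end of the fingers, on their centre line; the grasp point (between the pads) lies 19 mm behind it; z points along the fingers, y is the line along which they close (so a half turn about z gives the same grasp; the last joint's range is limited). The gripper opens to 94 mm and grips with 3 to 60 N. Pads are 16 mm wide; open, the fingers measure 119 mm over their backs; the gripper's body (75 mm by 177 mm) begins 78 mm behind the grasp point.
Start: joints at [1.103, 0.3, 1.521, -0, 1.321, -0.067], TCP at [0.215, 0.506, 0.179] pointing down, gripper open.
Joint ranges: [-3.03, 3.03], [-0.79, 2.21], [0.23, 2.52], [-1.04, 4.18], [0, 3.07], [-2.55, 2.55]. Speed limits (rad/s): [2.22, 2.22, 2.57, 3.14, 3.14, 3.14].

INTERFACE

Orientations are given as [roll, pitch, yaw] about the fixed x, y, z axes, in that order (R = Rz(yaw) Ry(pitch) Rx(roll)).
In Python, from station import ctrl gives the robot as it stands.
- The arm moves only by the tool move_arm, never from a script. Its argument "increments" is a list of rows, each a list of 7 numbers: the opening, from 0 (shut) to 1 (fully open), then the shift along the tool's x, y, z in units of 50 mm (1.0 is 50 mm), then the turn, a rotation vector about the tool's x, y, z in rad. In form: [[claw, tx, ty, tz, rx, ry, rz], ...]. A call has 1 to 20 rows; each row shifts and turns the commanded pose from where the row before left it, along the tool's axes as they then stand; what a row does not reach is not made up. A row lasts 1/10 s, in which the tool goes at most 50 mm and 8.59 degrees, less where a joint would pass 70% of its speed; a pose out of reach is approached as far as the arm can. A call is refused whole if a number of a shift passes 1 or a number of a turn 0.15, either way. A call with a gripper value outside its range is refused whole. The fingers move at their own pace and stop on an object; "force" is the grip in N (left out, the last holds). Time passes only in rows, so rows that do not move let the fingers close. It gives the time, the measured TCP pose, the force, the opening and the grip force at its end, in the units of the state.
- ctrl.get_obs(): the state, without advancing time (a new reading comes with each control period).
- ctrl.camera(name): name is "scene" or "top" or "wrist"; returns a dict with "color" (420x560x3 uint8, blue, green, red), "K" (3x3 intrinsics, pixels), "pose" (4x4, takes a point from camera to world coordinates); the wrist camera has in their place "tool_from_camera" (4x4, takes a point from camera to tool coordinates, whose origin is the TCP and whose axes are the flange's). Camera axes: x right, y down, z forward; pixel columns grow to the right and rows downward; lengths in m; the calibration is good to about 2 mm. The wrist camera is an equidistant fisheye: a pixel r from the principal point sees the ray r / f radians off the axis. A picture is of the moment at which its call begins: read the wrist's pose just before it. There is no depth.
- ctrl.hand_in(): hands the job in; it is judged then, once.
Trained networks look in a picture, given as the dict that the camera call returned (one of the last four; its "shot" number tells which), for a name from the list of things; names that differ only in an ending like _2 or _b are one class to them, and where a whole thing is asked for, a point or a joint stands for the part that bears it (a point fixed in the world has none). Each returns a list of dicts, best first, with "conf" (0 to 1); they miss things now and then, are a little off and sometimes report something else, mostly with a low value. They report only what shows in the picture. A call takes as long as a camera call.
- ctrl.cut_out(name, picture): "mask" (420x560 bool, what is visible of it) and "centre" ([row, column] in pixels, amid what is visible of it).
The state is a dict: "time_s": time; "qpos": joint angles; "joint_vel": joint speeds; "tau": joint torques, N m; "ee_pos": TCP position; "eef_rot": TCP orientation; "force": force on the tool from outside, world axes, zero at the start; "moment": the same for the moment, N m; "grip_width": finger opening in m; "grip_force": force on a finger pad.
Only numpy, scipy, OpenCV 4.12 (cv2) and the standard library are available. Lean on these libraries where they do the work, as an engineer would, in place of code of your own. Each camera call takes 0.05 s, during which the arm holds its last target. There are 200 camera calls.

## Working session

There is one attempt and no reset: what is moved stays moved. The work goes in short steps, Python scripts to look and compute and a tool call to move; the robot and the scene stay as the last step left them, time stands still between calls to the robot, and variables do not carry over. Pictures are saved under pics/ and viewed, at most 10 in all, crops included, and the job is handed in when it is done.

Besides the shell and the picture viewer there is one more tool, called after "Request:" in YAML: its name, and indented under it one key for each argument. move_arm: Moves the arm, as the interface text tells. Its arguments: {"type":"object","properties":{"increments":{"type":"array","items":{"type":"array","items":{"type":"number"}}},"force":{"type":"number"}},"required":["increments"]}

```bash
mkdir -p pics; ls; cat > h.py <<'E'
import numpy as np,cv2
from station import ctrl
from scipy.spatial.transform import Rotation as R
def ray(p,K,T,uv):
    d=np.linalg.inv(K)@[uv[0],uv[1],1]; return T[:3,3],T[:3,:3]@d
def onz(p,uv,z):
    o,d=ray(None,np.array(p["K"]),np.array(p["pose"]),uv); return o+d*(z-o[2])/d[2]
E
python3 - <<'E'
from h import *
o=ctrl.get_obs();print({k:np.round(v,3) for k,v in o.items()})
for n in("scene","top"):
    p=ctrl.camera(n);cv2.imwrite(f"pics/{n}.png",p["color"])
    print(n,np.round(p["K"],1).tolist(),np.round(p["pose"],3).tolist())
    for t,z in(("case",.05),("case_button",.03),("press_nest",.01),("press_bar",.285),("press_hinge",.07),("block",.046),("press_foot",.2),("bushing_1",.014),("marker",.01),("screwdriver",.015),("tape_measure",.03)):
        try:
            for r in ctrl.cut_out(t,p)[:1]:
                c=r["centre"];print(t,round(r["conf"],2),np.round(c),int(r["mask"].sum()),np.round(onz(p,(c[1],c[0]),z),3))
        except Exception as e: print(t,e)
E
```

```text
pics
{'time_s': np.float64(0.0), 'qpos': array([ 1.103,  0.3  ,  1.522, -0.   ,  1.321, -0.067]), 'joint_vel': array([ 0.001,  0.   , -0.   ,  0.   , -0.   ,  0.001]), 'tau': array([ 1.0000e-03, -5.3180e+01, -3.5274e+01,  7.1000e-02,  2.4000e-02,
       -0.0000e+00]), 'ee_pos': array([0.214, 0.506, 0.179]), 'eef_rot': array([-3.14 , -0.   ,  2.741]), 'force': array([-0.731,  0.197,  0.04 ]), 'moment': array([-0.037, -0.004, -0.018]), 'grip_force': np.float64(0.0), 'grip_width': np.float64(0.094)}
scene [[464.7, 0.0, 289.8], [0.0, 464.7, 210.3], [0.0, 0.0, 1.0]] [[0.3, 0.749, -0.59, 1.359], [0.954, -0.226, 0.197, -0.202], [0.014, -0.622, -0.783, 1.311], [0.0, 0.0, 0.0, 1.0]]
case 0.79 [240. 357.] 2367 [0.591 0.293 0.05 ]
press_nest 0.73 [258. 284.] 3243 [0.565 0.046 0.01 ]
press_hinge 0.96 [260. 286.] 3090 [0.609 0.041 0.07 ]
block 0.16 [235. 288.] 40 [0.505 0.078 0.046]
press_foot 0.48 [238. 356.] 2273 [0.676 0.231 0.2  ]
marker 0.62 [240. 288.] 850 [0.501 0.081 0.01 ]
screwdriver 0.71 [276. 220.] 214 [ 0.573 -0.17   0.015]
tape_measure 0.84 [325. 220.] 458 [ 0.746 -0.204  0.03 ]
top [[412.0, 0.0, 283.3], [0.0, 412.0, 214.7], [0.0, 0.0, 1.0]] [[0.01, -0.985, 0.17, 0.31], [-1.0, -0.006, 0.018, 0.066], [-0.017, -0.17, -0.985, 1.203], [0.0, 0.0, 0.0, 1.0]]
case 0.74 [193. 213.] 3176 [0.572 0.289 0.05 ]
case_button 0.51 [228. 216.] 167 [0.473 0.281 0.03 ]
press_nest 0.97 [193. 302.] 4011 [0.581 0.034 0.01 ]
press_bar 0.89 [145. 302.] 636 [0.633 0.041 0.285]
press_hinge 0.78 [192. 300.] 3859 [0.572 0.039 0.07 ]
block 0.67 [148. 299.] 731 [0.709 0.043 0.046]
press_foot 0.43 [156. 299.] 55 [0.634 0.045 0.2  ]
bushing_1 0.46 [276. 241.] 15 [0.338 0.207 0.014]
marker 0.55 [297. 188.] 310 [0.276 0.358 0.01 ]
screwdriver 0.65 [193. 374.] 418 [ 0.582 -0.177  0.015]
tape_measure 0.94 [138. 380.] 415 [ 0.747 -0.199  0.03 ]
```

```bash
python3 - <<'E'
import cv2
a=cv2.imread("pics/top.png")[100:320,150:420];cv2.imwrite("pics/topc.png",cv2.resize(a,None,fx=2.7,fy=2.7,interpolation=cv2.INTER_CUBIC))
a=cv2.imread("pics/scene.png")[150:360,190:430];cv2.imwrite("pics/scc.png",cv2.resize(a,None,fx=2.8,fy=2.8,interpolation=cv2.INTER_CUBIC))
E
```

```text
(no output)
```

View pics/topc.png

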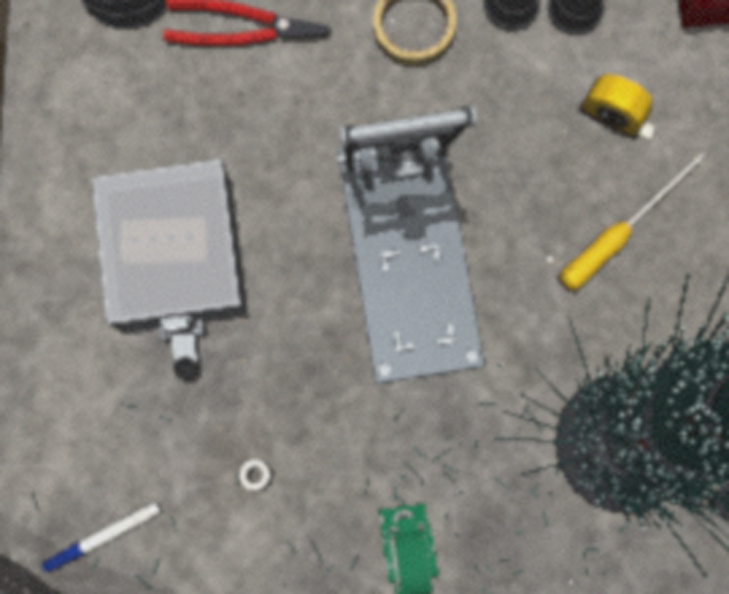

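View pics/scc.png

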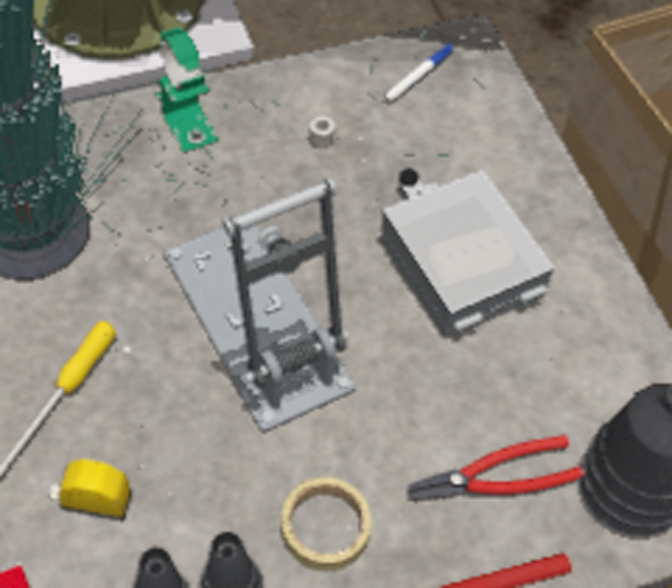

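The top view shows the case at left, with the block visible through the lid at (163,240), and its button at (187,368). The press is in the middle, with nest stops around (417,297) and the bar from (348,133) to (472,115). Through the window the block appears to lie across the case, which I'll check once the lid is open.

```bash
python3 - <<'E'
from h import *
p=ctrl.camera("top")
f=lambda u,v,z:onz(p,(150+(u+.5)/2.7,100+(v+.5)/2.7),z)[:2]
P=lambda n,x:print(n,np.round(x,4))
P("button",f(187,365,.03))
c=[f(*q,.063) for q in((93,178),(220,160),(108,325),(240,303))];P("case corners",c);m=np.mean(c,0);P("case c",m)
for a,b in((2,0),(3,1)): d=c[a]-c[b];P("front yaw",np.degrees(np.arctan2(-d[1],-d[0])))
for a,b in((0,1),(2,3)): d=c[a]-c[b];P("lat yaw",np.degrees(np.arctan2(-d[0],d[1])))
b=f(187,365,.03);d=m-b;P("btn->c yaw,dist",[np.degrees(np.arctan2(d[1],d[0])),np.hypot(*d)])
s=[f(*q,.018) for q in((388,260),(430,250),(403,343),(447,333))];P("stops",s);P("nest",np.mean(s,0))
e=[f(348,133,.285),f(472,115,.285)];P("bar",e);P("barc",np.mean(e,0))
d=e[0]-e[1];P("bar yaw",np.degrees(np.arctan2(-d[0],d[1])))
B=[f(378,381,.01),f(482,363,.01)];P("base front",B);d=B[0]-B[1];P("yaw",np.degrees(np.arctan2(-d[0],d[1])))
d=np.mean(e,0)-np.mean(B,0);P("yaw axis",np.degrees(np.arctan2(d[1],d[0])))
o=ctrl.get_obs();P("Rt",R.from_euler('xyz',o['eef_rot']).as_matrix())
E
```

```text
button [0.4512 0.2705]
case corners [[0.6471 0.3725]
 [0.6676 0.2373]
 [0.4886 0.3487]
 [0.5127 0.2116]]
case c [0.579  0.2925]
front yaw 8.5048
front yaw 9.4235
lat yaw 8.6309
lat yaw 9.9969
btn->c yaw,dist [9.7982 0.1296]
stops [[ 0.5694  0.0572]
 [ 0.5808  0.0115]
 [ 0.4782  0.0406]
 [ 0.4894 -0.0067]]
nest [0.5294 0.0257]
bar [[ 0.6226  0.0942]
 [ 0.6392 -0.0126]]
barc [0.6309 0.0408]
bar yaw 8.8353
base front [[ 0.4379  0.0672]
 [ 0.4582 -0.0447]]
yaw 10.2953
yaw axis 9.1779
Rt [[-0.9208  0.3901 -0.    ]
 [ 0.3901  0.9208  0.    ]
 [ 0.      0.     -1.    ]]
```

Request:
move_arm:
  increments:
    - [0, 0, 0, 0, 0, 0, -0.14]
    - [0, 0, 0, 0, 0, 0, -0.14]
    - [0, 0, 0, 0, 0, 0, -0.14]
    - [0, 0, 0, 0, 0, 0, -0.14]
    - [0, -0.39, -0.54, 0, 0, 0, 0]
    - [0, -0.39, -0.54, 0, 0, 0, 0]
    - [0, -0.39, -0.54, 0, 0, 0, 0]
    - [0, -0.39, -0.54, 0, 0, 0, 0]
    - [0, -0.39, -0.54, 0.1, 0, 0, 0]
    - [0, -0.39, -0.54, 0.2, 0, 0, 0]
    - [0, -0.39, -0.54, 0.3, 0, 0, 0]
    - [0, -0.39, -0.54, 0.3, 0, 0, 0]
    - [0, -0.39, -0.54, 0.3, 0, 0, 0]
    - [0, -0.39, -0.54, 0.3, 0, 0, 0]
    - [0, 0, 0, 0, 0, 0, 0]
    - [0, 0, 0, 0, 0, 0, 0]

```text
time_s: 2.85
ee_pos: [0.45, 0.2705, 0.1041]
eef_rot: [-3.142, -0.001, -2.984]
force: [-0.2, -0.0, 1.7]
grip_width: 0.0003
grip_force: 0.0
```

```bash
cat >> h.py <<'E'
def wpix(p,T,X):
    "pixel of world points in the wrist fisheye, T=tool pose"
    Xc=(np.atleast_2d(X)-T[:3,3])@T[:3,:3]; C=np.array(p["tool_from_camera"]); Xc=(Xc-C[:3,3])@C[:3,:3]
    K=np.array(p["K"]); r=np.hypot(Xc[:,0],Xc[:,1]); th=np.arctan2(r,Xc[:,2])
    return np.c_[K[0,2]+K[0,0]*th*Xc[:,0]/r,K[1,2]+K[1,1]*th*Xc[:,1]/r]
def won(p,T,uv,z):
    "world point at height z seen at wrist pixel uv"
    K=np.array(p["K"]);C=np.array(p["tool_from_camera"]);a=np.array([(uv[0]-K[0,2])/K[0,0],(uv[1]-K[1,2])/K[1,1]]);th=np.hypot(*a)
    d=np.r_[np.sin(th)*a/th,np.cos(th)]; d=T[:3,:3]@C[:3,:3]@d; o=T[:3,:3]@C[:3,3]+T[:3,3]
    return o+d*(z-o[2])/d[2]
def tool(o=None):
    o=o or ctrl.get_obs();T=np.eye(4);T[:3,:3]=R.from_euler('xyz',o['eef_rot']).as_matrix();T[:3,3]=o['ee_pos'];return T
def need(x,y,z,yaw):
    "print the world yaw turn about tool z (rad) and the shift in tool axes after it (units of 50 mm)"
    T=tool();y0=np.arctan2(T[1,0],T[0,0]);d=(np.radians(yaw)-y0+np.pi)%(2*np.pi)-np.pi
    Rn=R.from_euler('xyz',[np.pi,0,np.radians(yaw)]).as_matrix()
    print("rz",round(-d,3),"t",np.round(Rn.T@(np.array([x,y,z])-T[:3,3])/.05,2),"now",np.round(T[:3,3],4),round(np.degrees(y0),2))
E
python3 - <<'E'
from h import *
o=ctrl.get_obs();T=tool(o);p=ctrl.camera("wrist");cv2.imwrite("pics/w1.png",p["color"])
print(np.round(p["tool_from_camera"],3).tolist(),np.round(p["K"],1).tolist(),o["time_s"],o["force"])
for r in ctrl.cut_out("case_button",p)[:2]: c=r["centre"];print(r["conf"],c,r["mask"].sum(),np.round(won(p,T,c[::-1],.03),4))
print("exp",wpix(p,T,[.45,.2706,.03]))
need(.45,.2706,.045,189.2)
E
```

```text
[[0.001, -0.96, -0.281, 0.082], [1.0, 0.001, 0.0, 0.0], [0.0, -0.281, 0.96, -0.205], [0.0, 0.0, 0.0, 1.0]] [[325.2, 0.0, 287.0], [0.0, 325.2, 210.0], [0.0, 0.0, 1.0]] 2.85 [-0.1657675  -0.0209702   1.73825504]
0.71 [219.8, 291.0] 1299 [0.4577 0.2759 0.03  ]
exp [[286.58845583 210.86039755]]
rz -0.001 t [-0.   -0.02  1.2 ] now [0.4496 0.2715 0.1048] -170.84
```

View pics/w1.png

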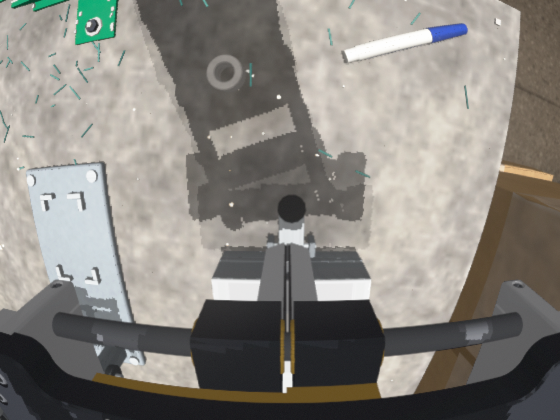

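The wrist view shows the black button disc at (291,208), within about 3 mm of where I expected it. The lid edge lies beyond the fingers. I'll press straight down.

Request:
move_arm:
  increments:
    - [0, 0.03, 0.03, 0.4, 0, 0, 0]
    - [0, 0.03, 0, 0.4, 0, 0, 0]
    - [0, 0, 0, 0.3, 0, 0, 0]
    - [0, 0, 0, 0.2, 0, 0, 0]
    - [0, 0, 0, 0.1, 0, 0, 0]
    - [0, 0, 0, 0.1, 0, 0, 0]
    - [0, 0, 0, 0.1, 0, 0, 0]
    - [0, 0, 0, 0.08, 0, 0, 0]
    - [0, 0, 0, 0, 0, 0, 0]
    - [0, 0, 0, 0, 0, 0, 0]
    - [0, 0, 0, 0, 0, 0, 0]

```text
time_s: 4.05
ee_pos: [0.4469, 0.2718, 0.0205]
eef_rot: [3.141, 0.0, -2.982]
force: [0.7, 0.3, 0.0]
grip_width: 0.0006
grip_force: 0.0
```

```bash
python3 - <<'E'
from h import *
p=ctrl.camera("top");cv2.imwrite("pics/t2.png",p["color"])
for n in("case_lid","block"):
  for r in ctrl.cut_out(n,p)[:2]: print(n,r["conf"],r["centre"],r["mask"].sum(),onz(p,r["centre"][::-1],.046))
E
```

```text
case_lid 0.55 [182.3, 216.6] 2189 [0.6039464  0.28152107 0.046     ]
block 0.23 [191.9, 299.4] 4013 [0.57679029 0.04163031 0.046     ]
```

Request:
move_arm:
  increments:
    - [0, 0, 0, -0.4, 0, 0, 0]
    - [0, 0, 0, -0.8, 0, 0, 0]
    - [0, 0, 0, -0.9, 0, 0, 0]
    - [1, 0, 0, -0.9, 0, 0, 0]
    - [1, 0.6, 0, -0.7, 0, 0, 0]
    - [1, 0.6, 0, 0, 0, 0, 0]
    - [1, 0, 0, 0, 0, 0, 0]

```text
time_s: 4.9
ee_pos: [0.3857, 0.2622, 0.2066]
eef_rot: [3.141, 0.002, -2.982]
force: [-0.2, -0.7, 0.4]
grip_width: 0.0291
grip_force: 0.0
```

```bash
python3 - <<'E'
from h import *
p=ctrl.camera("top")
for n in("case_lid","block"):
  for r in ctrl.cut_out(n,p)[:2]: print(n,r["conf"],r["centre"],r["mask"].sum(),onz(p,r["centre"][::-1],.046))
a=p["color"][100:280,150:350];cv2.imwrite("pics/t3.png",cv2.resize(a,None,fx=3.2,fy=3.2,interpolation=cv2.INTER_CUBIC))
E
```

```text
case_lid 0.93 [186.3, 214.8] 2644 [0.59201524 0.2863013  0.046     ]
```

View pics/t3.png

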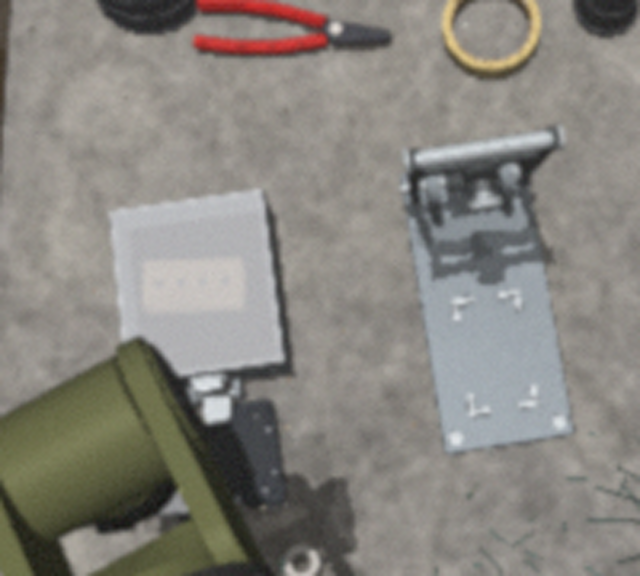

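```bash
python3 - <<'E'
from h import *
T=tool();p=ctrl.camera("wrist")
for r in ctrl.cut_out("case_button",p)[:2]: print(r["conf"],r["centre"],r["mask"].sum(),won(p,T,r["centre"][::-1],.03))
print("exp",wpix(p,T,[[.4487,.2714,.03],[.579,.2925,.063]]),ctrl.get_obs()["force"])
a=cv2.imread("pics/t2.png")[150:290,150:300]
a=cv2.resize(a,(450,420));cv2.imwrite("pics/m.png",np.hstack([a,p["color"][:, 110:450]]))
E
```

```text
0.62 [250.7, 288.9] 943 [0.46903435 0.27833915 0.03      ]
exp [[286.0463477  235.13797455]
 [286.11684209 335.91378346]] [-0.11835297  0.09829471  0.45767193]
```

View pics/m.png

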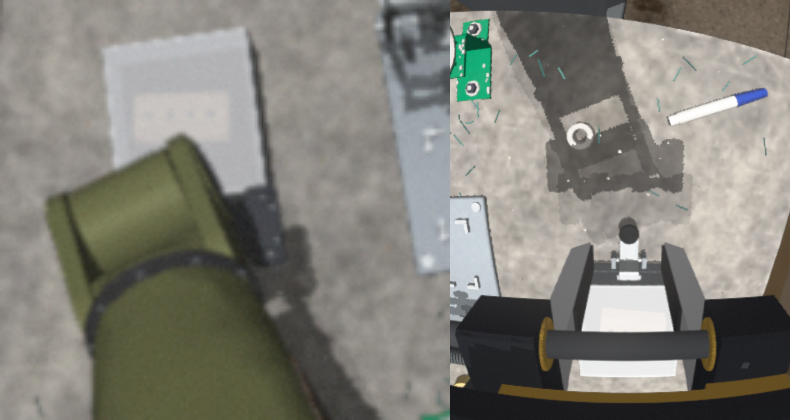

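The lid is still shut, though the press was on target: the button now shows at (288,233) against an expected (286,235). I'll press again in steps and watch the force.

Request:
move_arm:
  increments:
    - [0, -0.4, 0.01, 0.4, 0, 0, 0]
    - [0, -0.4, 0, 0.8, 0, 0, 0]
    - [0, -0.4, 0, 0.8, 0, 0, 0]
    - [0, 0, 0, 0.8, 0, 0, 0]
    - [0, 0, 0, 0.4, 0, 0, 0]
    - [0, 0, 0, 0.2, 0, 0, 0]
    - [0, 0, 0, 0, 0, 0, 0]
    - [0, 0, 0, 0, 0, 0, 0]

```text
time_s: 5.95
ee_pos: [0.4473, 0.2725, 0.0362]
eef_rot: [3.141, 0.001, -2.982]
force: [1.2, 0.4, -0.3]
grip_width: 0.0006
grip_force: 0.0
```

Request:
move_arm:
  increments:
    - [0, 0, 0, 0.1, 0, 0, 0]
    - [0, 0, 0, 0.1, 0, 0, 0]
    - [0, 0, 0, 0, 0, 0, 0]

```text
time_s: 6.25
ee_pos: [0.4465, 0.2722, 0.025]
eef_rot: [-3.141, -0.0, -2.982]
force: [-0.2, -0.6, -0.5]
grip_width: 0.0004
grip_force: 0.0
```

Request:
move_arm:
  increments:
    - [0, 0, 0, 0.06, 0, 0, 0]
    - [0, 0, 0, 0, 0, 0, 0]

```text
time_s: 6.45
ee_pos: [0.4465, 0.2722, 0.022]
eef_rot: [-3.141, -0.0, -2.982]
force: [0.3, 0.1, -0.8]
grip_width: 0.0004
grip_force: 0.0
```

Request:
move_arm:
  increments:
    - [0, 0, 0, 0.06, 0, 0, 0]
    - [0, 0, 0, 0, 0, 0, 0]

```text
time_s: 6.65
ee_pos: [0.4465, 0.2722, 0.0189]
eef_rot: [-3.141, -0.0, -2.982]
force: [0.8, 0.6, -0.5]
grip_width: 0.0004
grip_force: 0.0
```

Request:
move_arm:
  increments:
    - [0, 0, 0, 0.06, 0, 0, 0]
    - [0, 0, 0, 0, 0, 0, 0]

```text
time_s: 6.85
ee_pos: [0.4465, 0.2721, 0.0159]
eef_rot: [-3.141, -0.0, -2.982]
force: [0.0, -0.7, 0.1]
grip_width: 0.0006
grip_force: 0.0
```

```bash
python3 - <<'E'
from h import *
p=ctrl.camera("wrist");a=p["color"][120:320,160:420];s=ctrl.camera("scene")["color"][170:290,280:420]
print(ctrl.get_obs()["force"])
cv2.imwrite("pics/m2.png",np.hstack([cv2.resize(a,(520,400)),cv2.resize(s,(280,240))[:,:] if 0 else cv2.copyMakeBorder(cv2.resize(s,(280,240)),0,160,0,0,0)]))
E
```

```text
[-0.64858989  0.47581132  0.78217628]
```

View pics/m2.png

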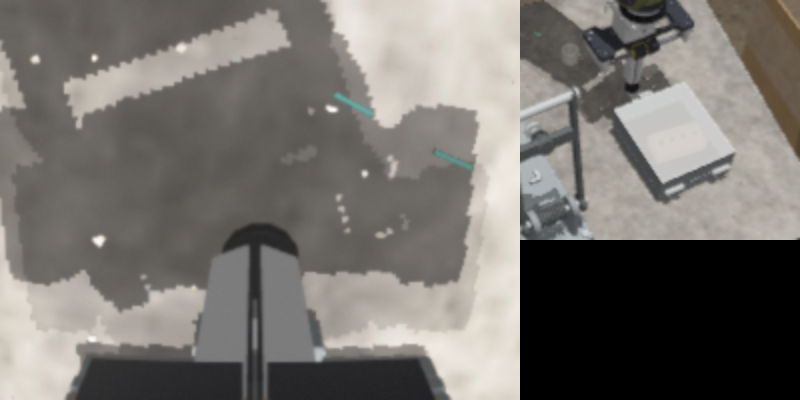

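The disc is still under the fingertip, at (260,245) in the crop, and there's no force yet. I'll keep going down in small steps.

Request:
move_arm:
  increments:
    - [0, 0.06, 0, 0.06, 0, 0, 0]
    - [0, 0, 0, 0, 0, 0, 0]

```text
time_s: 7.15
ee_pos: [0.4432, 0.2716, 0.0129]
eef_rot: [-3.141, -0.001, -2.982]
force: [0.4, 0.2, 0.6]
grip_width: 0.0002
grip_force: 0.0
```

Request:
move_arm:
  increments:
    - [0, 0, 0, 0.06, 0, 0, 0]
    - [0, 0, 0, 0, 0, 0, 0]

```text
time_s: 7.35
ee_pos: [0.4435, 0.2717, 0.0099]
eef_rot: [-3.141, -0.0, -2.982]
force: [-0.4, 0.4, 1.3]
grip_width: 0.0005
grip_force: 0.0
```

```bash
python3 - <<'E'
from h import *
from scipy.optimize import least_squares
C=None
p=ctrl.camera("wrist");print(ctrl.get_obs()["force"])
def mk(x,yaw=-2.983):
    T=np.eye(4);T[:3,:3]=R.from_euler('xyz',[np.pi,0,yaw]).as_matrix();T[:3,3]=x;return T
A=[(mk([.4496,.2715,.1048]),(291,208)),(mk([.3857,.2622,.2066]),(288,233))]
t=ctrl.camera("top");Tc=np.array(t["pose"]);K=np.array(t["K"])
def top(X): c=(X-Tc[:3,3])@Tc[:3,:3];c=K@c;return c[:2]/c[2]
r=least_squares(lambda X:np.r_[[wpix(p,T,X)[0]-uv for T,uv in A]].ravel().tolist()+list(top(X)-[150+187.5/2.7,100+367.5/2.7]),[.45,.27,.03])
print(r.x,r.fun)
# dark disc in current picture
E
```

```text
[ 0.37442582 -0.71611595  0.44381876]
[0.45366253 0.27597451 0.00386007] [-0.62572303 -0.36587605  0.7417761   0.25596139 -0.32801531 -0.4965223 ]
```

```bash
python3 - <<'E'
from h import *
from scipy.optimize import least_squares
p=ctrl.camera("wrist");t=ctrl.camera("top");Tc=np.array(t["pose"]);K=np.array(t["K"])
s=ctrl.camera("scene");
def cam(s,X): c=(X-np.array(s["pose"])[:3,3])@np.array(s["pose"])[:3,:3];c=np.array(s["K"])@c;return c[:2]/c[2]
T=np.eye(4);T[:3,:3]=R.from_euler('xyz',[np.pi,0,-2.983]).as_matrix();T[:3,3]=[.4496,.2715,.1048]
tp=lambda u,v:(150+(u+.5)/2.7,100+(v+.5)/2.7); sc=lambda u,v:(190+(u+.5)/2.8,150+(v+.5)/2.8)
for n,w,u,q in(("screwL",(92,175),(385,370),None),("screwR",(30,181),(472,357),None),("bushing",(224,72),(255,475),(322,126)),("button",(291,208),(187,366),(409,177)),("marker tip",(347,56),(155,508),(389,98))):
    f=lambda X,ws:np.r_[(wpix(p,T,X)[0]-w)*ws[0],(cam(t,X)-tp(*u))*ws[1],(cam(s,X)-sc(*q))*ws[2] if q else [0,0]]
    for ws in((1,1,0),(1,0,1),(0,1,1)):
        if q is None and ws[2]: continue
        r=least_squares(lambda X:f(X,ws),[.45,.27,.03]);print(n,ws,np.round(r.x,4),np.round(r.fun,1))
E
```

```text
screwL (1, 1, 0) [0.4506 0.0598 0.0058] [-0.  -0.  -0.  -0.1  0.   0. ]
screwR (1, 1, 0) [ 0.4669 -0.0333  0.0117] [-0.1 -0.4 -0.2 -0.9  0.   0. ]
bushing (1, 1, 0) [0.3354 0.1968 0.018 ] [-0.1  0.1 -0.2  0.4 -0.   0. ]
bushing (1, 0, 1) [0.3357 0.1977 0.0219] [-0. -0. -0.  0.  0.  0.]
bushing (0, 1, 1) [0.3364 0.1963 0.0231] [-0.   0.  -0.2 -0.  -0.2  0. ]
button (1, 1, 0) [0.4545 0.2766 0.0014] [-0.1 -0.1 -0.4 -0.3  0.   0. ]
button (1, 0, 1) [0.4484 0.2755 0.0235] [-0.  -0.  -0.   0.   0.1 -0. ]
button (0, 1, 1) [0.4508 0.2721 0.0271] [-0.   0.  -0.4 -0.1 -0.5  0.1]
marker tip (1, 1, 0) [0.3009 0.304  0.0069] [-0.1  0.  -0.3  0.1 -0.  -0. ]
marker tip (1, 0, 1) [0.3002 0.3046 0.0038] [ 0.   0.  -0.   0.  -0.2 -0. ]
marker tip (0, 1, 1) [0.3011 0.304  0.0048] [-0.   0.  -0.2 -0.  -0.2  0. ]
```

```bash
python3 - <<'E'
from h import *
o=ctrl.get_obs();T=tool(o);p=ctrl.camera("wrist");g=cv2.cvtColor(p["color"],cv2.COLOR_BGR2GRAY)
print(o["ee_pos"],o["force"],"tcp px",wpix(p,T,T[:3,3]+[1e-6,0,0]))
for r in ctrl.cut_out("case_button",p)[:2]:
    ys,xs=np.where(r["mask"]);print(r["conf"],r["centre"],ys.min(),ys.max(),xs.min(),xs.max())
for y in range(216,300,3): print(y,"".join("#" if v<45 else "+" if v<75 else "-" if v<110 else "." for v in g[y,245:335]))
a=np.linspace(0,2*np.pi,9)
for z in(.01,.02,.03): print(z,wpix(p,T,[.450,.272,z]),wpix(p,T,[.437,.27,z]))
E
```

```text
[0.44374026 0.27177509 0.01030364] [0.12943433 0.33336644 0.01151771] tcp px [[286.2834829  241.79450934]]
0.66 [241.0, 292.1] 237 245 283 303
0.52 [372.6, 290.6] 324 398 180 398
216 ---------------------------------------------------------------------------------.....----
219 ------------------------------------------------------------------------------------------
222 -----------------------------------------------------------------------------------......-
225 --------------------------------------------------------------------------------------...-
228 ------------------------------------------------------------------------------------.....-
231 ---------------------------------------------------------------------------------------...
234 ---------------------------------------------------------------------------------------...
237 ----------------------------------------------------------------------------------------..
240 ------------------------------------+++############++++----------------------------------.
243 -------------------------------++++-----+##++-..---++####++---
[... 1233 characters left out ...]
..........---.................
285 ..............-.......................-++-.-++-.......................---.................
288 ............--........................-++-.-++-........................----...............
291 .............-........................-++-.-++-........................----...............
294 ......................................-++-.-++-.........................----..............
297 ............-.........................-++-.-++-.........................----..............
0.01 [[285.15649659 250.03162203]] [[285.26801433 232.0336421 ]]
0.02 [[285.07551937 256.06164498]] [[285.18901831 237.41081943]]
0.03 [[284.98769201 262.6274005 ]] [[285.10293708 243.29046263]]
```

```bash
python3 - <<'E'
from h import *
p=ctrl.camera("wrist")
w=cv2.imread("pics/w1.png",0)
for y in range(186,250,3): print(y,"".join("#" if v<45 else "+" if v<75 else "-" if v<110 else "." for v in w[y,255:330]))
def mk(x):
    T=np.eye(4);T[:3,:3]=R.from_euler('xyz',[np.pi,0,-2.982]).as_matrix();T[:3,3]=x;return T
for n,x in(("w1",[.4496,.2715,.1048]),("m",[.3857,.2622,.2066]),("m2",[.4465,.2721,.0159]),("now",[.4437,.2717,.0103])):
    for z in(.0,.01,.02,.03): print(n,z,"front",np.round(wpix(p,mk(x),[.437,.27,z])[0]),"back",np.round(wpix(p,mk(x),[.463,.274,z])[0]), "tip row",np.round(wpix(p,mk(x),np.array(x)+[-.008,0,0])[0]) if z==0 else "")
E
```

```text
186 ---------------------------------------------------------------------------
189 ---------------------------------------------------------------------------
192 -----------------------------------------------------------...-------------
195 -------------------------------++++++++++++------------------...-----------
198 --------------------------++#################++---------------...----------
201 ------------------------++#####################++-------------------------.
204 -----------------------+#########################+-------------------------
207 ----------------------++#########################++------------------------
210 ----------------------+###########################+------------------------
213 -----------------------+########################++-------------------------
216 -------------------------+####################++-..........................
219 ----------------------.....-++#############++--............................
222 .......................-.......----+++-----................................
225 ........................................................
[... 830 characters left out ...]
.03 front [287. 197.] back [287. 225.] tip row 
m 0.0 front [286. 220.] back [286. 238.] tip row [288. 231.]
m 0.01 front [286. 222.] back [286. 241.] tip row 
m 0.02 front [286. 225.] back [286. 244.] tip row 
m 0.03 front [286. 227.] back [286. 247.] tip row 
m2 0.0 front [286. 221.] back [285. 255.] tip row [288. 231.]
m2 0.01 front [285. 225.] back [285. 260.] tip row 
m2 0.02 front [285. 230.] back [285. 266.] tip row 
m2 0.03 front [285. 236.] back [285. 273.] tip row 
now 0.0 front [285. 227.] back [285. 261.] tip row [288. 231.]
now 0.01 front [285. 232.] back [285. 267.] tip row 
now 0.02 front [285. 237.] back [285. 274.] tip row 
now 0.03 front [285. 243.] back [285. 281.] tip row
```

Wrist geometry says the disc hasn't moved at all. The visible fingertips end about 19 mm above the reported TCP, so they're only now reaching the button. I'll carry on down, watching the force.

Request:
move_arm:
  increments:
    - [0, -0.08, 0.05, 0, 0, 0, 0]
    - [0, 0, 0, 0.06, 0, 0, 0]
    - [0, 0, 0, 0, 0, 0, 0]

```text
time_s: 8.05
ee_pos: [0.4471, 0.2748, 0.0068]
eef_rot: [-3.141, -0.001, -2.982]
force: [0.2, -0.3, 0.6]
grip_width: 0.0005
grip_force: 0.0
```

Request:
move_arm:
  increments:
    - [0, 0, 0, 0.06, 0, 0, 0]
    - [0, 0, 0, 0, 0, 0, 0]

```text
time_s: 8.25
ee_pos: [0.4471, 0.2748, 0.0039]
eef_rot: [-3.142, -0.0, -2.982]
force: [0.1, -0.1, -0.7]
grip_width: 0.0005
grip_force: 0.1
```

```bash
python3 - <<'E'
from h import *
for i in range(3):
    p=ctrl.camera("wrist");print(np.round(ctrl.get_obs()["force"],2))
g=cv2.cvtColor(p["color"],cv2.COLOR_BGR2GRAY)
for y in range(222,270,3): print(y,"".join("#" if v<45 else "+" if v<75 else "-" if v<110 else "." for v in g[y,245:335]))
E
```

```text
[-0.32 -0.49  0.41]
[-0.21  1.16  0.2 ]
[ 0.32 -0.07  0.12]
222 ------------------------------------------------------------------------------------------
225 -------------------------------------------------------------------------------..----.----
228 -------------------------------------------------------------------------.-..--.----------
231 ---------------------------------------------------------------------------------------...
234 ------------------------------------------------------------------------------------------
237 ---------------------------------+++##########+++----------------------------------------.
240 ---------------------------+++#######################++-------------....------------------
243 -------------------------+#####+++---..-+###+-..---+++##+---------.-...-------------------
246 -----------------------+++--...........-+###+-..........--------.--...--------------------
249 ---------------------..................-+###+-...................-------------------------
252 --------------------...................-+###+-...................-------------------------
255 --------------------...................-+###+-...................-------------------------
258 -------------------....................-+###+-....................------------------------
261 -------------------....................-+###+-....................------------------------
264 -------------------....................-+###+-................................---.........
267 ------..----------....................-++###++-...........................................
```

Request:
move_arm:
  increments:
    - [0, 0, 0, 0.03, 0, 0, 0]
    - [0, 0, 0, 0, 0, 0, 0]

```text
time_s: 8.6
ee_pos: [0.4471, 0.2748, 0.0027]
eef_rot: [-3.142, -0.0, -2.982]
force: [-2.6, 0.2, 1.7]
grip_width: 0.0004
grip_force: 1.0
```

Request:
move_arm:
  increments:
    - [0, 0, 0, 0.03, 0, 0, 0]
    - [0, 0, 0, 0, 0, 0, 0]

```text
time_s: 8.8
ee_pos: [0.4471, 0.2749, 0.0012]
eef_rot: [3.142, -0.0, -2.982]
force: [-1.4, 0.2, 2.7]
grip_width: -0.0
grip_force: 1.5
```

Request:
move_arm:
  increments:
    - [0, 0, 0, 0.03, 0, 0, 0]
    - [0, 0, 0, 0, 0, 0, 0]

```text
time_s: 9.0
ee_pos: [0.447, 0.2748, -0.0004]
eef_rot: [-3.142, -0.0, -2.982]
force: [-3.1, -0.3, 3.9]
grip_width: 0.0005
grip_force: 2.2
```

Request:
move_arm:
  increments:
    - [0, 0, 0, 0.04, 0, 0, 0]
    - [0, 0, 0, 0, 0, 0, 0]

```text
time_s: 9.2
ee_pos: [0.447, 0.2748, -0.0025]
eef_rot: [-3.141, -0.001, -2.982]
force: [-4.7, -0.5, 4.9]
grip_width: 0.0004
grip_force: 2.8
```

Request:
move_arm:
  increments:
    - [0, 0, 0, 0.04, 0, 0, 0]
    - [0, 0, 0, 0, 0, 0, 0]

```text
time_s: 9.4
ee_pos: [0.4469, 0.2748, -0.0045]
eef_rot: [-3.141, -0.001, -2.982]
force: [-6.1, -0.0, 6.1]
grip_width: 0.0006
grip_force: 3.3
```

```bash
python3 - <<'E'
from h import *
p=ctrl.camera("scene")
for n in("case_lid","block"):
  for r in ctrl.cut_out(n,p)[:2]: print(n,round(r["conf"],2),r["centre"],r["mask"].sum())
print(ctrl.get_obs()["force"])
E
```

```text
case_lid 0.64 [252.2, 377.5] 1258
block 0.58 [243.2, 358.0] 335
[-5.04828495 -0.80317915  5.38681065]
```

The lid is freed and the block now shows. Contact began at reported TCP z ≈ 0.0035 on a 30 mm button, so the real tips sit about 25 mm behind the reported TCP. I'll allow for that from here on, and back off now.

Request:
move_arm:
  increments:
    - [0, 0, 0, -0.2, 0, 0, 0]
    - [0, 0, 0, -0.6, 0, 0, 0]
    - [0, 0.3, 0, -0.8, 0, 0, 0]
    - [0.8, 0.4, 0, -0.8, 0, 0, 0]
    - [0.8, 0.4, 0, -0.8, 0, 0, 0]
    - [0.8, 0, 0, -0.4, 0, 0, 0]
    - [0.8, 0, 0, 0, 0, 0, 0]

```text
time_s: 10.25
ee_pos: [0.3941, 0.2668, 0.1793]
eef_rot: [3.139, 0.006, -2.982]
force: [0.0, -0.6, -0.5]
grip_width: 0.0288
grip_force: 0.0
```

```bash
python3 - <<'E'
from h import *
o=ctrl.get_obs();T=tool(o);w=ctrl.camera("wrist");p=ctrl.camera("top");s=ctrl.camera("scene")
for n,q in(("top",p),("wrist",w),("scene",s)):
  for r in ctrl.cut_out("block",q)[:1]:
    c=r["centre"][::-1]; print(n,round(r["conf"],2),c,r["mask"].sum())
    cs=[x[0].astype(float) for x in max(cv2.findContours(r["mask"].astype(np.uint8),0,2)[0],key=len)]
    f=(lambda u:won(w,T,u,.046)[:2]) if n=="wrist" else (lambda u:onz(q,u,.046)[:2])
    P=np.array([f(x) for x in cs],np.float32);print(np.round(f(c),4),cv2.minAreaRect(P))
a=p["color"][120:260,150:350];cv2.imwrite("pics/v.png",np.hstack([cv2.resize(s["color"][160:300,290:430],(400,400)),cv2.resize(w["color"],(400,300))if 0 else cv2.copyMakeBorder(cv2.resize(w["color"],(400,300)),0,100,0,0,0)]))
E
```

```text
top 0.69 [208.6, 186.2] 504
[0.5922 0.3043] ((0.5848296880722046, 0.2984236776828766), (0.04842587187886238, 0.09022277593612671), 2.9693660736083984)
wrist 0.79 [285.4, 326.8] 1006
[0.5651 0.2932] ((0.5592135787010193, 0.29483291506767273), (0.029309483245015144, 0.0797940120100975), 6.58945369720459)
scene 0.68 [357.9, 242.2] 411
[0.5984 0.2921] ((0.5916780233383179, 0.2938216030597687), (0.05953392758965492, 0.09711640328168869), 0.9145877361297607)
```

View pics/v.png

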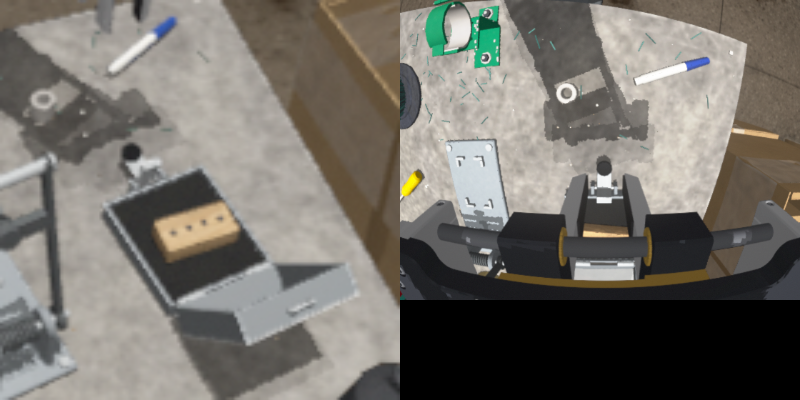

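The lid is open. The block lies across the case, holes up, at (196,235) in the left view. I'll turn the gripper to span its 44 mm width and go above it.

Request:
move_arm:
  increments:
    - [1, 0, 0, 0, 0, 0, 0.14]
    - [1, 0, 0, 0, 0, 0, 0.14]
    - [1, 0, 0, 0, 0, 0, 0.14]
    - [1, 0, 0, 0, 0, 0, 0.14]
    - [1, 0, 0, 0, 0, 0, 0.14]
    - [1, 0, 0, 0, 0, 0, 0.14]
    - [1, 0, 0, 0, 0, 0, 0.14]
    - [1, 0, 0, 0, 0, 0, 0.14]
    - [1, 0, 0, 0, 0, 0, 0.14]
    - [1, 0, 0, 0, 0, 0, 0.14]
    - [1, 0, 0, 0, 0, 0, 0.14]
    - [1, 0, 0, 0, 0, 0, 0.14]
    - [1, 0.09, 0.77, 0, 0, 0, 0]
    - [1, 0.09, 0.77, 0, 0, 0, 0]
    - [1, 0.09, 0.77, 0.3, 0, 0, 0]
    - [1, 0.09, 0.77, 0.4, 0, 0, 0]
    - [1, 0.07, 0.75, 0.4, 0, 0, 0]
    - [1, 0, 0, 0.4, 0, 0, 0]
    - [1, 0, 0, 0.3, 0, 0, 0]
    - [1, 0, 0, 0, 0, 0, 0]

```text
time_s: 12.55
ee_pos: [0.5817, 0.2966, 0.0828]
eef_rot: [-3.137, 0.002, 1.621]
force: [-0.6, 1.0, 0.6]
grip_width: 0.0942
grip_force: 0.0
```

```bash
python3 - <<'E'
from h import *
o=ctrl.get_obs();T=tool(o);w=ctrl.camera("wrist");p=ctrl.camera("scene")
print(o["qpos"],o["grip_width"])
for r in ctrl.cut_out("block",w)[:1]:
    c=r["centre"][::-1]; print(round(r["conf"],2),c,r["mask"].sum())
    cs=[x[0].astype(float) for x in max(cv2.findContours(r["mask"].astype(np.uint8),0,2)[0],key=len)]
    P=np.array([won(w,T,x,.046)[:2] for x in cs],np.float32);print(cv2.minAreaRect(P),P.min(0),P.max(0))
need(.584,.298,.001,92)
cv2.imwrite("pics/w4.png",w["color"])
E
```

```text
[4.15508948e-01 6.15925408e-01 1.29484359e+00 6.68660186e-06
 1.23559755e+00 3.65430434e-01] 0.09422831313680281
0.65 [292.8, 211.3] 6057
((0.5854809284210205, 0.30342936515808105), (0.04302248731255531, 0.0913948267698288), 2.474534273147583) [0.562376   0.25756195] [0.60874635 0.3498376 ]
rz 0.015 t [0.01 0.02 1.72] now [0.5832 0.2975 0.0872] 92.88
```

View pics/w4.png

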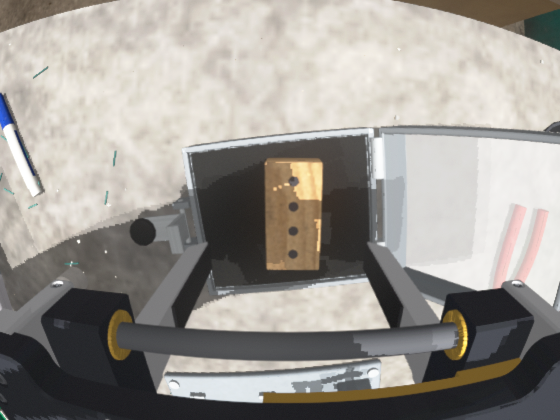

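The wrist view shows the block centred at (293,211), between the fingertips at columns 205 and 370 and well inside the case walls. Going down.

Request:
move_arm:
  increments:
    - [0.75, 0.06, 0.03, 0.3, 0, 0, 0]
    - [0.75, 0.06, 0.03, 0.3, 0, 0, 0]
    - [0.75, 0, 0, 0.3, 0, 0, 0]
    - [0.75, 0, 0, 0.3, 0, 0, 0]
    - [0.75, 0, 0, 0.2, 0, 0, 0]
    - [0.75, 0, 0, 0.1, 0, 0, 0]
    - [0.75, 0, 0, 0.1, 0, 0, 0]
    - [0.75, 0, 0, 0.1, 0, 0, 0]
    - [0.75, 0, 0, 0, 0, 0, 0]
    - [0.75, 0, 0, 0, 0, 0, 0]

```text
time_s: 13.7
ee_pos: [0.586, 0.3034, 0.001]
eef_rot: [3.141, -0.0, 1.621]
force: [-0.3, 0.2, 0.1]
grip_width: 0.0705
grip_force: 0.0
```

Request:
move_arm:
  increments:
    - [0, 0, 0, 0, 0, 0, 0]
    - [0, 0, 0, 0, 0, 0, 0]
    - [0, 0, 0, 0, 0, 0, 0]
    - [0, 0, 0, 0, 0, 0, 0]
    - [0, 0, 0, 0, 0, 0, 0]
    - [0, 0, 0, 0, 0, 0, 0]
  force: 30

```text
time_s: 14.3
ee_pos: [0.5858, 0.3033, 0.0008]
eef_rot: [3.141, -0.0, 1.621]
force: [0.2, -0.5, 1.3]
grip_width: 0.0439
grip_force: 30.0
```

Request:
move_arm:
  increments:
    - [0, 0, 0, -0.3, 0, 0, 0]
    - [0, 0, 0, -0.5, 0, 0, 0]
    - [0, 0, 0, -0.7, 0, 0, 0]
    - [0, 0, 0, -0.7, 0, 0, 0]
    - [0, 0, 0, -0.7, 0, 0, 0]
    - [0, 0, 0, 0, 0, 0, -0.14]
    - [0, 0, 0, 0, 0, 0, -0.14]
    - [0, 0, 0, 0, 0, 0, -0.14]
    - [0, 0, 0, 0, 0, 0, -0.14]
    - [0, 0, 0, 0, 0, 0, -0.14]
    - [0, 0, 0, 0, 0, 0, -0.14]
    - [0, 0, 0, 0, 0, 0, -0.14]
    - [0, 0, 0, 0, 0, 0, -0.14]
    - [0, 0, 0, 0, 0, 0, -0.14]
    - [0, 0, 0, 0, 0, 0, -0.14]
    - [0, 0, 0, 0, 0, 0, -0.14]
    - [0, 0, 0, 0, 0, 0, -0.14]
    - [0, 0, 0, 0, 0, 0, 0]

```text
time_s: 16.1
ee_pos: [0.5858, 0.3033, 0.1468]
eef_rot: [3.141, 0.001, -2.98]
force: [0.5, -0.1, -1.1]
grip_width: 0.0438
grip_force: 30.0
```

Request:
move_arm:
  increments:
    - [0, 0.25, -0.4, 0, 0, 0, 0]
    - [0, 0.25, -0.7, 0, 0, 0, 0]
    - [0, 0.25, -0.7, 0, 0, 0, 0]
    - [0, 0.25, -0.7, 0, 0, 0, 0]
    - [0, 0.25, -0.7, 0, 0, 0, 0]
    - [0, 0.25, -0.7, 0.2, 0, 0, 0]
    - [0, 0.25, -0.7, 0.4, 0, 0, 0]
    - [0, 0.25, -0.7, 0.4, 0, 0, 0]
    - [0, 0, 0, 0.4, 0, 0, 0]
    - [0, 0, 0, 0, 0, 0, 0]
    - [0, 0, 0, 0, 0, 0, 0]

```text
time_s: 17.2
ee_pos: [0.5294, 0.0262, 0.0767]
eef_rot: [-3.142, 0.0, -2.985]
force: [0.8, -0.4, -0.2]
grip_width: 0.0437
grip_force: 30.0
```

```bash
python3 - <<'E'
from h import *
o=ctrl.get_obs();T=tool(o);w=ctrl.camera("wrist");cv2.imwrite("pics/w5.png",w["color"])
need(.5294,.0257,-.009,189.3);print(o["qpos"],o["grip_force"],o["grip_width"])
a=np.radians(9.3);X=np.array([np.cos(a),np.sin(a)]);Y=np.array([-X[1],X[0]])
for sx,sy in((-1,1),(-1,-1),(1,1),(1,-1)): print("stop",sx,sy,np.round(wpix(w,T,np.r_[np.array([.5294,.0257])+sx*.049*X+sy*.026*Y,.018])))
for r in ctrl.cut_out("block",w)[:1]: print(r["conf"],r["centre"],r["mask"].sum())
cv2.imwrite("pics/w5c.png",cv2.resize(w["color"][130:380,160:420],(780,600) if 0 else (624,600)))
E
```

```text
rz -0.004 t [ 0.01 -0.01  1.72] now [0.5297 0.0264 0.077 ] -170.94
[-1.97774363e-02  3.64690328e-01  1.68892485e+00  7.04504984e-05
  1.08749475e+00 -1.74761631e+00] 29.995173811912537 0.04373910921323792
stop -1 1 [[318. 158.]]
stop -1 -1 [[254. 158.]]
stop 1 1 [[315. 267.]]
stop 1 -1 [[257. 268.]]
0.93 [255.6, 287.2] 11391
```

View pics/w5c.png

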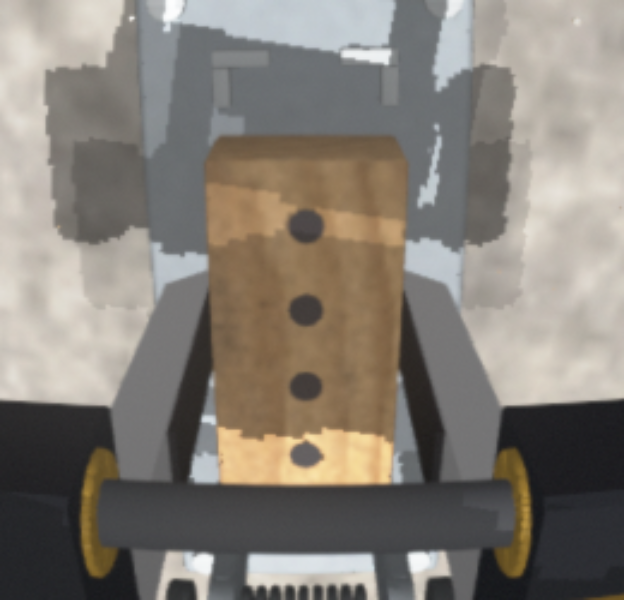

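The wrist view shows the front stops' inner corners at full-picture pixels (256,157) and (320,157), about 1.5 mm left of the prediction. The block hangs straight in the grip. I'll lower it with that correction.

Request:
move_arm:
  increments:
    - [0, 0.02, 0.01, 0.3, 0, 0, 0]
    - [0, 0.02, 0.01, 0.4, 0, 0, 0]
    - [0, 0, 0, 0.4, 0, 0, 0]
    - [0, 0, 0, 0.2, 0, 0, 0]
    - [0, 0, 0, 0.1, 0, 0, 0]
    - [0, 0, 0, 0.1, 0, 0, 0]
    - [0, 0, 0, 0.1, 0, 0, 0]
    - [0, 0, 0, 0.06, 0, 0, 0]
    - [0, 0, 0, 0, 0, 0, 0]
    - [0, 0, 0, 0, 0, 0, 0]

```text
time_s: 18.3
ee_pos: [0.5271, 0.0265, -0.007]
eef_rot: [-3.142, 0.0, -2.982]
force: [0.5, -0.1, -0.2]
grip_width: 0.044
grip_force: 30.0
```

Request:
move_arm:
  increments:
    - [0, 0, 0, 0.03, 0, 0, 0]
    - [0, 0, 0, 0, 0, 0, 0]

```text
time_s: 18.5
ee_pos: [0.5269, 0.0265, -0.0088]
eef_rot: [3.142, 0.0, -2.982]
force: [0.8, -0.3, -1.3]
grip_width: 0.0436
grip_force: 30.0
```

Request:
move_arm:
  increments:
    - [0, 0, 0, 0.02, 0, 0, 0]
    - [0, 0, 0, 0, 0, 0, 0]

```text
time_s: 18.7
ee_pos: [0.5271, 0.0265, -0.0092]
eef_rot: [-3.142, 0.0, -2.982]
force: [-3.0, -0.2, 6.9]
grip_width: 0.044
grip_force: 30.0
```

Request:
move_arm:
  increments:
    - [0, 0, 0, 0.02, 0, 0, 0]
    - [0, 0, 0, 0, 0, 0, 0]

```text
time_s: 18.9
ee_pos: [0.5271, 0.0265, -0.0092]
eef_rot: [-3.141, 0.0, -2.982]
force: [-10.0, -0.6, 21.8]
grip_width: 0.0438
grip_force: 30.0
```

The floor contact is at the expected height, so the block is between the stops and not on one. Releasing.

Request:
move_arm:
  increments:
    - [0, 0, 0, -0.03, 0, 0, 0]
    - [0.7, 0, 0, 0, 0, 0, 0]
    - [0.7, 0, 0, 0, 0, 0, 0]
    - [0.7, 0, 0, 0, 0, 0, 0]
    - [0.7, 0, 0, -0.2, 0, 0, 0]
    - [0.7, 0, 0, -0.5, 0, 0, 0]
    - [0.7, 0, 0, -0.7, 0, 0, 0]
    - [0.7, 0, 0, -0.7, 0, 0, 0]
    - [0.7, 0, 0, -0.4, 0, 0, 0]
    - [0.7, 0, 0, 0, 0, 0, 0]

```text
time_s: 19.9
ee_pos: [0.5284, 0.0265, 0.1192]
eef_rot: [-3.141, 0.005, -2.982]
force: [0.3, 0.3, -0.8]
grip_width: 0.0654
grip_force: 0.0
```

```bash
python3 - <<'E'
from h import *
o=ctrl.get_obs();T=tool(o);w=ctrl.camera("wrist");cv2.imwrite("pics/w6.png",w["color"])
a=np.radians(9.3);X=np.array([np.cos(a),np.sin(a)]);Y=np.array([-X[1],X[0]]);N=np.array([.5291,.0272])
for sx,sy in((-1,1),(-1,-1),(1,1),(1,-1)): print("stop",sx,sy,np.round(wpix(w,T,np.r_[N+sx*.049*X+sy*.026*Y,.018])))
for r in ctrl.cut_out("block",w)[:1]:
    cs=[x[0].astype(float) for x in max(cv2.findContours(r["mask"].astype(np.uint8),0,2)[0],key=len)]
    P=np.array([won(w,T,x,.036)[:2] for x in cs]);q=P-N;q=np.array([q@X,q@Y]).T
    print(r["conf"],r["centre"],"press frame min/max",q.min(0),q.max(0),cv2.minAreaRect(P.astype(np.float32)))
B=N+.102*X;print("bar",B,wpix(w,T,np.r_[B,.285]))
need(*(B),.32,99.3)
E
```

```text
stop -1 1 [[315. 153.]]
stop -1 -1 [[260. 153.]]
stop 1 1 [[313. 249.]]
stop 1 -1 [[262. 249.]]
0.84 [204.5, 288.8] press frame min/max [-0.04843748 -0.02206395] [0.04390436 0.02161692] ((0.5268756747245789, 0.026587361469864845), (0.09232834726572037, 0.04367302358150482), 9.203125)
bar [0.62975928 0.04368359] [[287.31965521 560.56255186]]
rz 1.568 t [ 0.01  2.09 -4.09] now [0.5268 0.0265 0.1157] -170.88
```

The block lies within the nest on all sides, at 9.2° like the press. Next I'll rise, turn the gripper and look at the bar.

Request:
move_arm:
  increments:
    - [0.7, 0, 0, -0.5, 0, 0, 0]
    - [0.7, 0, 0, -0.8, 0, 0, 0]
    - [0.7, 0, 0, -0.8, 0, 0, 0]
    - [0.7, 0, 0, -0.8, 0, 0, 0]
    - [0.7, 0, 0, -0.8, 0, 0, 0]
    - [0.7, 0, 0, -0.3, 0, 0, 0.1425]
    - [0.7, 0, 0, 0, 0, 0, 0.1425]
    - [0.7, 0, 0, 0, 0, 0, 0.1425]
    - [0.7, 0, 0, 0, 0, 0, 0.1425]
    - [0.7, 0, 0, 0, 0, 0, 0.1425]
    - [0.7, 0, 0, 0, 0, 0, 0.1425]
    - [0.7, 0, 0, 0, 0, 0, 0.1425]
    - [0.7, 0, 0, 0, 0, 0, 0.1425]
    - [0.7, 0, 0, 0, 0, 0, 0.1425]
    - [0.7, 0, 0, 0, 0, 0, 0.1425]
    - [0.7, 0, 0, 0, 0, 0, 0.1425]
    - [0.7, 0, 0, 0, 0, 0, 0]

```text
time_s: 21.7
ee_pos: [0.5268, 0.0265, 0.3143]
eef_rot: [-3.139, -0.0, 1.731]
force: [0.1, 0.2, -0.4]
grip_width: 0.0655
grip_force: 0.0
```

Request:
move_arm:
  increments:
    - [0.7, 0, 0.5, 0, 0, 0, 0]
    - [0.7, 0, 0.6, 0, 0, 0, 0]
    - [0.7, 0, 0.6, 0, 0, 0, 0]
    - [0.7, 0, 0.4, 0, 0, 0, 0]
    - [0.7, 0, 0, 0, 0, 0, 0]

```text
time_s: 22.2
ee_pos: [0.6318, 0.0437, 0.313]
eef_rot: [-3.138, -0.001, 1.738]
force: [-0.5, -1.5, -0.4]
grip_width: 0.0656
grip_force: 0.0
```

```bash
python3 - <<'E'
from h import *
o=ctrl.get_obs();T=tool(o);w=ctrl.camera("wrist");cv2.imwrite("pics/w7.png",w["color"])
B=[.6298,.0437];print(o["time_s"],o["qpos"],o["force"])
need(*B,.241,99.3);print("bar px",wpix(w,T,[*B,.285]),"ends",wpix(w,T,[[.6298-.16*.05,.0437+.05,.285],[.6298+.16*.05,.0437-.05,.285]]))
for r in ctrl.cut_out("press_bar",w)[:1]:
    c=r["centre"];ys,xs=np.where(r["mask"]);print(r["conf"],c,won(w,T,c[::-1],.285),ys.min(),ys.max(),xs.min(),xs.max())
E
```

```text
22.2 [ 1.12662005e-02  4.48543260e-01  1.01684869e+00  1.79208746e-05
  1.67978458e+00 -1.55830239e-01] [-0.50236072 -1.48630785 -0.40630886]
rz 0.004 t [ 0.01 -0.02  1.45] now [0.6309 0.0435 0.3137] 99.53
bar px [[284.84230383 227.80445918]] ends [[285.39763873 161.1531243 ]
 [284.40297887 286.14095235]]
0.73 [211.2, 292.7] [0.63340568 0.05762757 0.285     ] 137 297 260 331
```

View pics/w7.png

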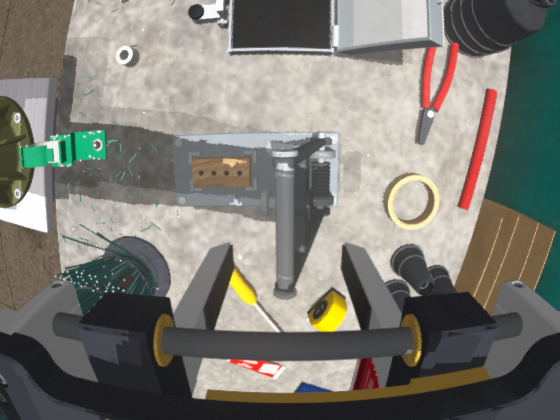

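The bar runs from (285,150) to (286,290), right where predicted and midway between the fingertips, and the block lies between the stops at (222,172). I'll descend and grip.

Request:
move_arm:
  increments:
    - [0.7, 0, -0.02, 0.3, 0, 0, 0]
    - [0.7, 0, 0, 0.4, 0, 0, 0]
    - [0.7, 0, 0, 0.3, 0, 0, 0]
    - [0.7, 0, 0, 0.3, 0, 0, 0]
    - [0.7, 0, 0, 0.15, 0, 0, 0]
    - [0.7, 0, 0, 0, 0, 0, 0]
    - [0, 0, 0, 0, 0, 0, 0]
    - [0, 0, 0, 0, 0, 0, 0]
    - [0, 0, 0, 0, 0, 0, 0]
    - [0, 0, 0, 0, 0, 0, 0]
    - [0, 0, 0, 0, 0, 0, 0]
    - [0, 0, 0, 0, 0, 0, 0]
    - [0, 0, 0, 0, 0, 0, 0]
  force: 30

```text
time_s: 23.6
ee_pos: [0.6296, 0.0433, 0.2433]
eef_rot: [-3.142, 0.0, 1.733]
force: [-0.2, 0.7, 1.0]
grip_width: 0.0131
grip_force: 27.1
```

```bash
python3 - <<'E'
from h import *
o=ctrl.get_obs();print(o["force"],o["ee_pos"],o["grip_width"],o["grip_force"])
# arc in tool axes: tool y = press +x, tool z = down; lever angle th (1.35->0)
L=.22;a=1.35-np.linspace(0,1.35,28);P=np.c_[-L*np.cos(a),-L*np.sin(a)]
d=np.diff(P,axis=0)/.05
print(np.round(np.c_[np.arange(1,28),d],2).tolist()); print(P[-1]-P[0])
E
```

```text
[-0.23086953  0.65292839  0.97081739] [0.62958078 0.04332332 0.24326141] 0.013066575094870312 27.108585834503174
[[1.0, -0.21, 0.05], [2.0, -0.21, 0.06], [3.0, -0.21, 0.07], [4.0, -0.2, 0.08], [5.0, -0.2, 0.09], [6.0, -0.19, 0.1], [7.0, -0.19, 0.11], [8.0, -0.18, 0.12], [9.0, -0.18, 0.13], [10.0, -0.17, 0.14], [11.0, -0.16, 0.15], [12.0, -0.15, 0.16], [13.0, -0.15, 0.16], [14.0, -0.14, 0.17], [15.0, -0.13, 0.18], [16.0, -0.12, 0.18], [17.0, -0.11, 0.19], [18.0, -0.1, 0.2], [19.0, -0.09, 0.2], [20.0, -0.08, 0.2], [21.0, -0.07, 0.21], [22.0, -0.06, 0.21], [23.0, -0.05, 0.21], [24.0, -0.04, 0.22], [25.0, -0.03, 0.22], [26.0, -0.02, 0.22], [27.0, -0.01, 0.22]]
[-0.17181853  0.21465914]
```

Request:
move_arm:
  increments:
    - [0, 0, -0.21, 0.05, 0, 0, 0]
    - [0, 0, -0.21, 0.06, 0, 0, 0]
    - [0, 0, -0.21, 0.07, 0, 0, 0]
    - [0, 0, -0.2, 0.08, 0, 0, 0]
    - [0, 0, -0.2, 0.09, 0, 0, 0]
    - [0, 0, -0.19, 0.1, 0, 0, 0]
    - [0, 0, -0.19, 0.11, 0, 0, 0]
    - [0, 0, -0.18, 0.12, 0, 0, 0]
  force: 40

```text
time_s: 24.4
ee_pos: [0.5517, 0.0304, 0.2099]
eef_rot: [3.138, 0.0, 1.733]
force: [3.0, 0.7, 2.9]
grip_width: 0.0131
grip_force: 40.0
```

Request:
move_arm:
  increments:
    - [0, 0, -0.18, 0.13, 0, 0, 0]
    - [0, 0, -0.17, 0.14, 0, 0, 0]
    - [0, 0, -0.16, 0.15, 0, 0, 0]
    - [0, 0, -0.15, 0.16, 0, 0, 0]
    - [0, 0, -0.15, 0.16, 0, 0, 0]
    - [0, 0, -0.14, 0.17, 0, 0, 0]
    - [0, 0, -0.13, 0.18, 0, 0, 0]
    - [0, 0, -0.12, 0.18, 0, 0, 0]

```text
time_s: 25.2
ee_pos: [0.4925, 0.0209, 0.146]
eef_rot: [3.139, -0.0, 1.733]
force: [6.6, 3.9, 2.7]
grip_width: 0.013
grip_force: 40.0
```

Request:
move_arm:
  increments:
    - [0, 0, -0.11, 0.19, 0, 0, 0]
    - [0, 0, -0.1, 0.2, 0, 0, 0]
    - [0, 0, -0.09, 0.2, 0, 0, 0]
    - [0, 0, -0.08, 0.2, 0, 0, 0]
    - [0, 0, -0.07, 0.21, 0, 0, 0]
    - [0, 0, -0.06, 0.21, 0, 0, 0]
    - [0, 0, -0.05, 0.21, 0, 0, 0]
    - [0, 0, -0.04, 0.21, 0, 0, 0]
    - [0, 0, -0.03, 0.2, 0, 0, 0]

```text
time_s: 26.1
ee_pos: [0.4616, 0.0158, 0.0545]
eef_rot: [3.139, 0.0, 1.733]
force: [5.4, 2.0, 8.3]
grip_width: 0.0126
grip_force: 40.0
```

Request:
move_arm:
  increments:
    - [0, 0, -0.02, 0.15, 0, 0, 0]
    - [0, 0, -0.01, 0.15, 0, 0, 0]
    - [0, 0, 0, 0, 0, 0, 0]

```text
time_s: 26.4
ee_pos: [0.4603, 0.0155, 0.0393]
eef_rot: [3.139, 0.0, 1.733]
force: [4.4, 3.2, 8.5]
grip_width: 0.0128
grip_force: 40.0
```

Request:
move_arm:
  increments:
    - [0, 0, 0, 0.08, 0, 0, 0]
    - [0, 0, 0, 0.06, 0, 0, 0]
    - [0, 0, 0, 0, 0, 0, 0]

```text
time_s: 26.7
ee_pos: [0.46, 0.0155, 0.0327]
eef_rot: [3.14, 0.0, 1.733]
force: [1.3, 2.3, 11.2]
grip_width: 0.0131
grip_force: 40.0
```

Request:
move_arm:
  increments:
    - [0, 0, 0, 0.05, 0, 0, 0]
    - [0, 0, 0, 0, 0, 0, 0]

```text
time_s: 26.9
ee_pos: [0.46, 0.0155, 0.0304]
eef_rot: [3.14, 0.0, 1.733]
force: [0.4, 2.4, 12.3]
grip_width: 0.0124
grip_force: 40.0
```

Request:
move_arm:
  increments:
    - [0, 0, 0, 0.03, 0, 0, 0]
    - [0, 0, 0, 0, 0, 0, 0]

```text
time_s: 27.1
ee_pos: [0.46, 0.0155, 0.029]
eef_rot: [3.14, 0.0, 1.733]
force: [0.2, 2.7, 13.9]
grip_width: 0.0129
grip_force: 40.0
```

Request:
move_arm:
  increments:
    - [0, 0, 0, 0.03, 0, 0, 0]
    - [0, 0, 0, 0, 0, 0, 0]

```text
time_s: 27.3
ee_pos: [0.46, 0.0155, 0.0276]
eef_rot: [3.14, 0.0, 1.733]
force: [-1.5, 2.3, 14.5]
grip_width: 0.013
grip_force: 40.0
```

Request:
move_arm:
  increments:
    - [0, 0, 0, 0.02, 0, 0, 0]
    - [0, 0, 0, 0, 0, 0, 0]

```text
time_s: 27.5
ee_pos: [0.46, 0.0155, 0.0267]
eef_rot: [3.14, 0.0, 1.733]
force: [-1.2, 1.5, 15.8]
grip_width: 0.0127
grip_force: 40.0
```

Request:
move_arm:
  increments:
    - [0, 0, 0, 0.03, 0, 0, 0]
    - [0, 0, 0, 0, 0, 0, 0]

```text
time_s: 27.7
ee_pos: [0.46, 0.0155, 0.0254]
eef_rot: [3.14, 0.0, 1.733]
force: [-4.8, 2.1, 21.0]
grip_width: 0.0127
grip_force: 40.0
```

Request:
move_arm:
  increments:
    - [0, 0, 0, 0.03, 0, 0, 0]
    - [0, 0, 0, 0, 0, 0, 0]

```text
time_s: 27.9
ee_pos: [0.4601, 0.0155, 0.0243]
eef_rot: [3.14, 0.0, 1.733]
force: [-7.2, 2.8, 28.2]
grip_width: 0.013
grip_force: 40.0
```

The force slope jumps from about 1 to 6 N/mm, so the lever is at its lower stop with the foot on the block. Now I'll let it up slowly along the same arc.

Request:
move_arm:
  increments:
    - [0, 0, 0, 0, 0, 0, 0]
    - [0, 0, 0, -0.04, 0, 0, 0]
    - [0, 0, 0.01, -0.1, 0, 0, 0]
    - [0, 0, 0.01, -0.16, 0, 0, 0]
    - [0, 0, 0.02, -0.22, 0, 0, 0]
    - [0, 0, 0.03, -0.22, 0, 0, 0]
    - [0, 0, 0.04, -0.22, 0, 0, 0]
    - [0, 0, 0.05, -0.21, 0, 0, 0]
    - [0, 0, 0.06, -0.21, 0, 0, 0]
    - [0, 0, 0.07, -0.21, 0, 0, 0]
    - [0, 0, 0.08, -0.2, 0, 0, 0]
    - [0, 0, 0.09, -0.2, 0, 0, 0]

```text
time_s: 29.1
ee_pos: [0.4833, 0.0194, 0.1231]
eef_rot: [3.139, -0.0, 1.733]
force: [15.5, 4.2, -3.8]
grip_width: 0.0129
grip_force: 40.0
```

```bash
python3 - <<'E'
from h import *
o=ctrl.get_obs();d=o["ee_pos"]-np.array([.6296,.0433,.2433]);a=np.radians(9.3)
x=d[0]*np.cos(a)+d[1]*np.sin(a);L=.22
bx=-L*np.cos(1.35)+x;bz=L*np.sin(1.35)+d[2];print("bar rel hinge",bx,bz,np.hypot(bx,bz),np.arctan2(bz,-bx),o["force"],o["grip_width"])
E
```

```text
bar rel hinge -0.19644981987084997 0.09446933294510865 0.21798391361378755 0.44823719141834034 [15.4978707   4.22180083 -3.79025938] 0.012852360643213757
```

Request:
move_arm:
  increments:
    - [0, 0, 0.11, -0.19, 0, 0, 0]
    - [0, 0, 0.12, -0.19, 0, 0, 0]
    - [0, 0, 0.13, -0.18, 0, 0, 0]
    - [0, 0, 0.14, -0.18, 0, 0, 0]
    - [0, 0, 0.15, -0.17, 0, 0, 0]
    - [0, 0, 0.15, -0.16, 0, 0, 0]
    - [0, 0, 0.16, -0.16, 0, 0, 0]
    - [0, 0, 0.16, -0.15, 0, 0, 0]

```text
time_s: 29.9
ee_pos: [0.5376, 0.0286, 0.191]
eef_rot: [-3.141, -0.001, 1.733]
force: [7.7, 4.2, -7.7]
grip_width: 0.0129
grip_force: 40.0
```

```bash
cat > arc.py <<'E'
from h import *
o=ctrl.get_obs();d=o["ee_pos"]-np.array([.6296,.0433,.2390]);a=np.radians(9.3)
x=d[0]*np.cos(a)+d[1]*np.sin(a);L=.22
bx=-L*np.cos(1.35)+x;bz=L*np.sin(1.35)+d[2];print("bar rel hinge",bx,bz,np.hypot(bx,bz),np.arctan2(bz,-bx),o["force"],o["grip_width"])
E
python3 arc.py
```

```text
bar rel hinge -0.14138029177736408 0.1667009670322756 0.21858087590763386 0.8674021525263541 [ 7.67099886  4.17524422 -7.68560546] 0.012910427382927915
```

Request:
move_arm:
  increments:
    - [0, 0, 0.18, -0.13, 0, 0, 0]
    - [0, 0, 0.19, -0.12, 0, 0, 0]
    - [0, 0, 0.19, -0.11, 0, 0, 0]
    - [0, 0, 0.19, -0.1, 0, 0, 0]
    - [0, 0, 0.2, -0.1, 0, 0, 0]
    - [0, 0, 0.2, -0.09, 0, 0, 0]
    - [0, 0, 0.2, -0.08, 0, 0, 0]

```text
time_s: 30.6
ee_pos: [0.6037, 0.0395, 0.2277]
eef_rot: [-3.139, -0.001, 1.734]
force: [-1.7, 2.9, 3.9]
grip_width: 0.0128
grip_force: 40.0
```

```bash
python3 arc.py
```

```text
bar rel hinge -0.07433148697001543 0.20337830125650982 0.21653614796877965 1.2203945602386517 [-1.70010733  2.88605173  3.93749778] 0.012818552381145275
```

Request:
move_arm:
  increments:
    - [0, 0, 0.15, -0.05, 0, 0, 0]
    - [0, 0, 0.14, -0.04, 0, 0, 0]
    - [0, 0, 0.12, -0.03, 0, 0, 0]
    - [0, 0, 0.06, -0.01, 0, 0, 0]
    - [0, 0, 0.04, -0.01, 0, 0, 0]
    - [0, 0, 0, 0, 0, 0, 0]

```text
time_s: 31.2
ee_pos: [0.6293, 0.0433, 0.2348]
eef_rot: [3.141, 0.0, 1.733]
force: [-1.2, 3.5, 2.1]
grip_width: 0.013
grip_force: 40.0
```

```bash
python3 arc.py
```

```text
bar rel hinge -0.04849973938143806 0.21047907696885673 0.21599459845498298 1.3443238867744822 [-1.16167368  3.53413195  2.06859024] 0.012977369448359512
```

Request:
move_arm:
  increments:
    - [0, 0, 0.03, 0, 0, 0, 0]
    - [0, 0, 0, 0, 0, 0, 0]

```text
time_s: 31.4
ee_pos: [0.6302, 0.0434, 0.235]
eef_rot: [-3.141, -0.0, 1.733]
force: [-5.5, 3.6, 5.2]
grip_width: 0.013
grip_force: 40.0
```

Request:
move_arm:
  increments:
    - [0, 0, 0.03, 0, 0, 0, 0]
    - [0, 0, 0, 0, 0, 0, 0]

```text
time_s: 31.6
ee_pos: [0.6311, 0.0436, 0.2352]
eef_rot: [-3.139, -0.0, 1.733]
force: [-11.7, 2.1, 8.0]
grip_width: 0.0128
grip_force: 40.0
```

The lever is against its rest stop. I'll open the gripper and lift straight up.

Request:
move_arm:
  increments:
    - [0, 0, -0.03, 0, 0, 0, 0]
    - [0.4, 0, 0, 0, 0, 0, 0]
    - [0.4, 0, 0, 0, 0, 0, 0]
    - [0.4, 0, 0, 0, 0, 0, 0]
    - [0.4, 0, 0, 0, 0, 0, 0]
    - [0.4, 0, 0, -0.2, 0, 0, 0]
    - [0.4, 0, 0, -0.4, 0, 0, 0]
    - [0.4, 0, 0, -0.5, 0, 0, 0]
    - [0.4, 0, 0, -0.5, 0, 0, 0]
    - [0.4, 0, -0.5, -0.3, 0, 0, 0]
    - [0.4, 0, -0.7, 0, 0, 0, 0]
    - [0.4, 0, -0.7, 0, 0, 0, 0]
    - [0.4, 0, -0.7, 0, 0, 0, 0]
    - [0.4, 0, -0.5, 0, 0, 0, 0]
    - [0.4, 0, 0, 0, 0, 0, 0]
    - [0.4, 0, 0, 0, 0, 0, 0]

```text
time_s: 33.2
ee_pos: [0.4779, 0.0184, 0.3307]
eef_rot: [3.14, 0.0, 1.733]
force: [-0.6, 0.3, 0.5]
grip_width: 0.038
grip_force: 0.0
```

```bash
python3 - <<'E'
from h import *
o=ctrl.get_obs();T=tool(o);p=ctrl.camera("top");s=ctrl.camera("scene");w=ctrl.camera("wrist");print(o["time_s"])
for n,z in(("case_lid",.1),("press_bar",.285),("block",.036),("bushing_1",.014),("marker",.01),("screwdriver",.015),("tape_measure",.03)):
  for k,q in(("top",p),("scene",s)):
    for r in ctrl.cut_out(n,q)[:1]: print(n,k,round(r["conf"],2),r["centre"],r["mask"].sum(),np.round(onz(q,r["centre"][::-1],z),3))
for r in ctrl.cut_out("block",w)[:1]:
    print("w",r["conf"],r["centre"],won(w,T,r["centre"][::-1],.036))
E
```

```text
33.2
case_lid top 0.65 [135.5, 206.2] 2743 [0.726 0.306 0.1  ]
case_lid scene 0.61 [263.0, 383.4] 1210 [0.725 0.316 0.1  ]
press_bar top 0.57 [166.4, 207.9] 5686 [0.581 0.259 0.285]
press_bar scene 0.85 [240.2, 287.4] 1103 [0.681 0.02  0.285]
block top 0.67 [205.4, 298.2] 134 [0.539 0.045 0.036]
block scene 0.73 [250.4, 270.9] 223 [0.539 0.01  0.036]
bushing_1 top 0.55 [274.6, 240.6] 92 [0.341 0.208 0.014]
bushing_1 scene 0.36 [242.6, 289.4] 1114 [0.513 0.082 0.014]
marker top 0.58 [298.6, 190.3] 238 [0.272 0.351 0.01 ]
screwdriver top 0.67 [190.8, 376.7] 250 [ 0.589 -0.187  0.015]
screwdriver scene 0.79 [277.0, 220.0] 214 [ 0.576 -0.17   0.015]
tape_measure top 0.76 [138.1, 381.0] 439 [ 0.746 -0.201  0.03 ]
tape_measure scene 0.94 [323.6, 220.1] 451 [ 0.74  -0.203  0.03 ]
w 0.32 [9.6, 308.7] [0.46953895 0.27523534 0.036     ]
```

```bash
python3 - <<'E'
from h import *
s=ctrl.camera("scene")["color"];a=cv2.imread("pics/scene.png")
d=np.abs(s.astype(int)-a).max(2)>50
# bar region in scene: crop ends (230,225),(333,187)/2.8
for n,(u,v) in(("barL",(240,225)),("barmid",(282,206)),("barR",(325,190))):
    x,y=int(190+u/2.8),int(150+v/2.8);print(n,d[y-3:y+4,x-3:x+4].mean(),s[y,x],a[y,x])
m=ctrl.cut_out("block",p:=ctrl.camera("scene"))[0]["mask"];ys,xs=np.where(m)
P=np.array([onz(p,(x,y),.036)[:2] for x,y in zip(xs,ys)])-[.5291,.0272];t=np.radians(9.3)
print("block extent x",np.percentile(P@[np.cos(t),np.sin(t)],[2,98]),"y",np.percentile(P@[-np.sin(t),np.cos(t)],[2,98]))
E
```

```text
barL 0.0 [133 132 130] [127 127 124]
barmid 0.0 [214 214 212] [208 208 206]
barR 0.0 [120 119 118] [114 114 112]
block extent x [-0.04229505  0.05400401] y [-0.02974612  0.01571351]
```

The bar is pixel-identical to its starting picture, the block is in the nest, the lid is open and the bystanders haven't moved.

```bash
python3 -c "
from station import ctrl
print(ctrl.hand_in())"
```

```text
the job is handed in; nothing more can be done
None
```

I handed the job in after about 33 s of the 67 s allowed: the case is open, the block is stamped and lying in the nest, the lever was let up slowly to its rest, and my final checks found nothing else on the bench moved.

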